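Fit and clip a forming roller on the ring bender

TASK

Fit the white nylon roller over the empty spindle of the ring bender, right down onto its seat. Then lock it on: lay the orange-tabbed spring clip flat on the roller's top face, mouth towards the spindle and tab towards the bender's screw handle, and push it sideways into the spindle's groove until it has snapped fully home. Ease both parts on without forcing them, and leave the brass spare roller and the other things on the bench where they are.

Things in the scene. Friction and masses are not known exactly. Their poses are not given: they have to be found in the camera images.
- bender: bench ring bender bolted down: green cast base plate 270 x 170 x 16 mm, origin on the bench plane. +x runs from the screw handle to the back, z up. At the back (x +86, y +-52 mm) two steel drive rollers, 44 mm in diameter, nuts up to z 87 mm, that stay as they are. In between an aluminium slide (84 x 64 mm, top at z 36 mm) carries the upright empty spindle
- handle (a point): middle of the bender's screw handle, a steel T-bar 68 mm wide with black balls, 151 mm to -x of the bender's origin, 28 mm above the bench (its top at 39 mm)
- crank (a point): middle of the crank's black knob, 24 mm in diameter, top 140 mm above the bench, behind the right drive roller; not used here
- seat (a point): on the axis of the empty spindle at the top of its seat, a dark collar 32 mm in diameter, 40 mm above the bench; axes as the bender's. It moves with the slide: the screw is backed off, so the slide floats along the bender's x, starts 12 to 34 mm short of its back stop, and is shoved by about 2.5 N, less than it takes to snap the clip. Sideways it is rigid
- groove (a point): centre of the spindle's groove, 36.3 mm above the seat. Spindle, up from the seat: shaft 20 mm in diameter to 33 mm; groove 15 mm in diameter from 33 to 39.6 mm; head 20 mm in diameter from 39.6 mm, tapering from 46 mm up to 12 mm in diameter at its top at 51 mm
- roller: white nylon roller to be fitted: 50 mm in diameter, 34 mm high, bore 21.5 mm, a shallow forming groove round its middle, 0.06 to 0.13 kg, standing upright. Origin at the centre of its underside, z along the bore. Once seated, its top face is 1 mm above the groove's lower edge, which leaves a 5.6 mm gap under the spindle's head
- clip: flat horseshoe spring clip of dark greased steel, 4 mm thick, 51 mm long, 27 mm wide, lying flat, with an orange tab. Origin on its underside at the centre of the throat (on the spindle's axis when home); x points out of the mouth, z up. The sprung jaws spread and snap over at a push of about 8 to 15 N; once home the push rises steeply. Keep it under 25 N: more does damage
- clip_mouth (a point): between the tips of the clip's flared jaws, 13 mm in front of the clip's origin, 2 mm above the underside. The jaws' bumps, which snap behind the groove, lie 5.6 mm in front of the origin, the throat's back wall 7.5 mm behind it
- clip_tab (a point): middle of the clip's orange tab, an upright block 20 mm long (clip x), 12 mm wide (clip y), its top 32 mm above the clip's underside; the point lies 27.5 mm behind the clip's origin and 20 mm above the underside
- spare: brass spare roller, 38 mm in diameter, 34 mm high, bore 15 mm: not to be moved. Origin at the centre of its underside
- bottle: blue bottle with white cap, 42 mm in diameter, 105 mm high: not to be moved. Origin under its centre
- pot: amber glass pot with brass cap, 56 mm in diameter, 45 mm high: not to be moved. Origin under its centre
- wax: light green wax block 62 x 40 x 24 mm: not to be moved. Origin under its centre
- mandrel: steel ring mandrel 260 mm long, 25 mm thick, lying: not to be moved. Origin under its middle
- driver: screwdriver with yellow handle, 150 mm long, lying: not to be moved. Origin under its middle
- loupe: black eye loupe 36 mm in diameter, 28 mm high: not to be moved. Origin under its centre
Mind the look-alikes: they are no part of the job. What is meant by the roller is not blue or turquoise, and is the larger of those in its own colour.

How it is judged:
On the way, in this order (a step that is already met when the one before it is completed fails the run):
1. the white roller stands on the spindle's seat (horizontal distance between roller and seat below 0.0025 m and z of roller in the frame of seat between -0.002 and 0.002 m and angle between roller's own z axis and vertical below 0.05 rad), for 0.2 s.
2. the clip has snapped home in the groove over the roller (horizontal distance between clip and seat below 0.002 m and z of clip in the frame of seat between 0.0325 and 0.0365 m and angle between clip's own z axis and vertical below 0.08 rad), for 0.2 s.
At the end, for the whole second after the job is handed in: The white roller is upright on the seat (within 2.5 mm of the axis, 2 mm of the seat in height); the clip is in the groove above it, throat within 2 mm of the axis, underside 32.5 to 36.5 mm above the seat, tilt under 0.08 rad, tab towards the screw handle within 0.7 rad; both at rest (all of step 1 and all of step 2 and angle between the x axis of clip and the x axis of bender, either way round below 0.7 rad and x of clip_tab in the frame of seat below -0.018 m and linear speed of each of roller, clip below 0.02 m/s); the robot touches nothing.
It fails at once if the clip is forced: pressed against the bender with more than 35 N (contact force between clip and bender above 35 N).
It fails at once if the roller is dropped or rammed onto the bender: more than 70 N (contact force between roller and bender above 70 N).
It fails at once if the brass spare roller or another bystander is moved more than 30 mm (distance of any of spare, bottle, pot, wax, mandrel, driver, loupe from where it was at the start of the episode above 0.03 m).
It also fails if it takes over 72 s, if anything falls off the work surface, if the arm or the gripper's body presses on something with over 40 N, if the wrist force passes 120 N, or if a joint passes its speed limit or range.

ROBOT

A 6-joint arm with a two-finger parallel gripper is mounted at the origin on the work surface. World frame = base frame: x ahead of the robot, y to its left, z up, the work surface at z = 0. Lengths are in m, angles in rad, forces in N, time in s.
With the tool pointing down it reaches from about 0.325 to 0.9 m from the base axis. Payload 6.1 kg.
Tool frame: the origin (TCP) lies midway between the tips of the shut fingers; the grasp point (between the pads) lies 19 mm behind it; z points along the fingers, y is the line along which they close (so a half turn about z gives the same grasp; the last joint's range is limited). The gripper opens to 87 mm and grips with 3 to 60 N. Pads are 19 mm wide; open, the fingers measure 117 mm over their backs; the gripper's body (75 mm by 190 mm) begins 51 mm behind the grasp point.
Start: joints at [-1.417, 0.22, 1.526, -0, 1.395, -0.126], TCP at [0.173, -0.601, 0.185] pointing down, gripper open.
Joint ranges: [-2.98, 2.98], [-0.91, 2.08], [0.09, 2.57], [-1.24, 4.39], [0.2, 2.65], [-2.68, 2.68]. Speed limits (rad/s): [2.57, 2.57, 3.01, 3.14, 3.14, 3.14].

INTERFACE

Orientations are given as a 3x3 rotation matrix whose columns are the frame's x, y, z axes.
In Python, from rig import * gives the robot as it stands. The module is installed in compiled form; this text tells all that it offers.
- The arm moves only by the shell command python3 -m jog 'ROWS'. ROWS is JSON, a list of rows, each an object with "claw": the closure, from 0 (fully open) to 1 (shut); "slide": the shift along the tool's x, y, z in m, a list of three; "spin": the turn about the tool's z in degrees. In form: [{"claw": claw, "slide": [dx, dy, dz], "spin": spin}, ...]. A call has 1 to 10 rows; each row shifts and turns the commanded pose from where the row before left it, along the tool's axes as they then stand; what a row does not reach is not made up. A row lasts 1/8 s, in which the tool goes at most 62.5 mm and 10.7 degrees, less where a joint would pass 70% of its speed; a pose out of reach is approached as far as the arm can. A call with a gripper value outside its range is refused whole. The fingers move at their own pace and stop on an object; the grip force is fixed at half the most. Time passes only in rows, so rows that do not move let the fingers close. It gives the time, the measured TCP pose, the force, the opening and the grip force at its end, in the units of the state.
- observe(): the state, without advancing time (a new reading comes with each control period).
- get_image(name): name is "scene" or "top"; returns a dict with "pixels" (400x640x3 uint8, red, green, blue), "depth" (400x640 float32, m along the optical axis (not along the pixel's ray), 0 where there is no reading), "fx", "fy", "cx", "cy" (pixels), "extrinsics" (4x4, takes a point from camera to world coordinates). Camera axes: x right, y down, z forward; pixel columns grow to the right and rows downward; lengths in m; the calibration is good to about 2 mm. A picture is of the moment at which its call begins.
- sign_off(): hands the job in; it is judged then, once.
Trained networks look in the newest picture that a camera, given by its name, has taken for a name from the list of things; names that differ only in an ending like _2 or _b are one class to them, and where a whole thing is asked for, a point or a joint stands for the part that bears it (a point fixed in the world has none). Each returns a list of dicts, best first, with "confidence" (0 to 1); they miss things now and then, are a little off and sometimes report something else, mostly with a low value. They report only what shows in the picture. A call takes as long as a camera call. They do not tell look-alikes from the thing itself.
- recognise(camera, target): "point" ([x, y, z] in m, in world coordinates, good to about 4 mm: the middle of the surface that is visible of it).
- regions_of(camera, target): "region" (400x640 bool, what is visible of it).
The state is a dict: "time": time; "joint_pos": joint angles; "joint_vel": joint speeds; "joint_torque": joint torques, N m; "ee_pos": TCP position; "eef_rot": TCP orientation; "contact_force": force on the tool from outside, world axes, zero at the start; "moment": the same for the moment, N m; "gripper_width": opening from 0.0 (shut) to 1.0 (fully open); "gripper_force": force on a finger pad.
Only numpy, scipy, OpenCV 4.12 (cv2) and the standard library are available. Lean on these libraries where they do the work, as an engineer would, in place of code of your own. Each camera call takes 0.05 s, during which the arm holds its last target. There are 200 camera calls.

## Working session

There is one attempt and no reset: what is moved stays moved. The work goes in short steps, Python scripts to look and compute and a shell command to move; the robot and the scene stay as the last step left them, time stands still between calls to the robot, and variables do not carry over. Pictures are saved under pics/ and viewed, at most 14 in all, crops included, and the job is handed in when it is done.

```bash
mkdir -p pics
cat > h.py <<'E'
from rig import *
import numpy as np, cv2
np.set_printoptions(precision=4,suppress=True)
def pts(im,mask):
    v,u=np.nonzero(mask&(im["depth"]>0)); d=im["depth"][v,u]
    P=np.c_[(u-im["cx"])/im["fx"]*d,(v-im["cy"])/im["fy"]*d,d]
    E=np.array(im["extrinsics"]); return P@E[:3,:3].T+E[:3,3]
def save(im,n,crop=None,s=1):
    p=im["pixels"][:,:,::-1]
    if crop: p=p[crop[1]:crop[3],crop[0]:crop[2]]
    cv2.imwrite("pics/"+n,cv2.resize(p,None,fx=s,fy=s,interpolation=cv2.INTER_CUBIC))
E
python3 - <<'E'
from h import *
o=observe(); print(o["time"],o["ee_pos"],o["eef_rot"],o["contact_force"])
for c in("scene","top"):
    im=get_image(c); save(im,c+"0.png")
    print(c,im["fx"],im["extrinsics"])
    for n in("bender","seat","handle","groove","roller","clip","clip_mouth","clip_tab","spare","bottle","crank"):
        print(n,[(np.round(r["point"],4).tolist(),round(r["confidence"],2)) for r in recognise(c,n)[:4]])
print(observe()["time"])
E
```

```text
0.0 [ 0.1725 -0.6     0.1834] [[ 0.9611  0.2761 -0.0003]
 [ 0.2761 -0.9611  0.0019]
 [ 0.0002 -0.0019 -1.    ]] [-0.3077  0.6116 -0.095 ]
scene 382.40122014005686 [[ 0.6221  0.5643 -0.5427  1.1493]
 [ 0.7829 -0.4525  0.427  -0.487 ]
 [-0.0046 -0.6905 -0.7233  0.9042]
 [ 0.      0.      0.      1.    ]]
bender [([0.5692, 0.0103, 0.0182], 0.95)]
seat [([0.5505, 0.015, 0.0321], 0.92), ([0.6817, 0.4138, 0.0373], 0.49), ([0.5968, 0.3108, 0.0247], 0.39)]
handle [([0.5657, 0.011, 0.011], 0.7), ([0.4632, 0.2912, 0.0051], 0.47), ([0.4815, -0.2981, 0.0359], 0.17)]
groove [([0.5461, 0.0134, 0.0435], 0.97)]
roller [([0.482, -0.2985, 0.0378], 0.89), ([0.3856, -0.2898, 0.0356], 0.84), ([0.5649, -0.3253, 0.0224], 0.69), ([0.4985, -0.2081, 0.0216], 0.65)]
clip [([0.4632, 0.2858, 0.0028], 0.62), ([0.5977, 0.3094, 0.027], 0.52)]
clip_mouth [([0.5644, 0.0029, 0.0187], 0.61), ([0.5981, 0.3119, 0.027], 0.5), ([0.4622, 0.2878, 0.0035], 0.41)]
clip_tab [([0.4646, 0.2915, 0.0044], 0.37)]
spare [([0.5971, 0.3117, 0.0287], 0.43), ([0.5442, 0.0108, 0.0424], 0.38)]
bottle [([0.3617, 0.4339, 0.026], 0.54), ([0.7
[... 199 characters left out ...]
.0048 -0.1328 -0.9911  1.5802]
 [ 0.      0.      0.      1.    ]]
bender [([0.5312, 0.0152, 0.0132], 0.8)]
seat [([0.538, 0.0177, 0.0335], 0.59)]
handle [([0.5346, 0.023, 0.0148], 0.55)]
groove [([0.5382, 0.0187, 0.0354], 0.64)]
roller [([0.4874, -0.1958, 0.023], 0.49), ([0.3696, -0.2881, 0.0328], 0.46), ([0.4756, -0.2944, 0.0291], 0.43), ([0.5374, 0.0179, 0.0323], 0.41)]
clip [([0.5351, 0.0186, 0.0378], 0.68), ([0.4596, 0.2858, 0.0035], 0.41)]
clip_mouth [([0.463, 0.2865, 0.0013], 0.53), ([0.7372, -0.2954, 0.0167], 0.15)]
clip_tab [([0.463, 0.2875, 0.0066], 0.57)]
spare []
bottle [([0.6686, 0.4213, 0.0504], 0.61), ([0.7414, 0.2125, 0.0684], 0.54)]
crank [([0.5314, 0.02, 0.0168], 0.78)]
1.2
```

View pictures.

View pics/scene0.png

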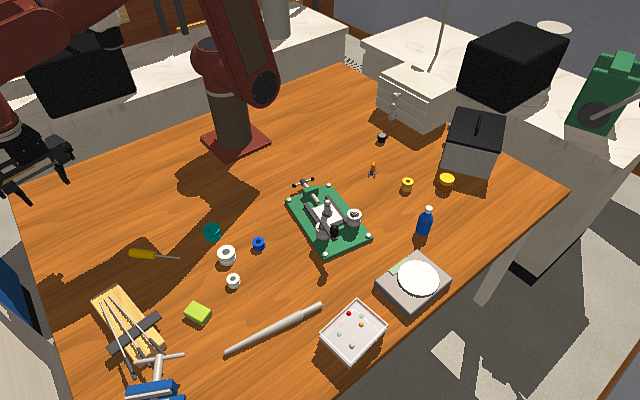

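View pics/top0.png

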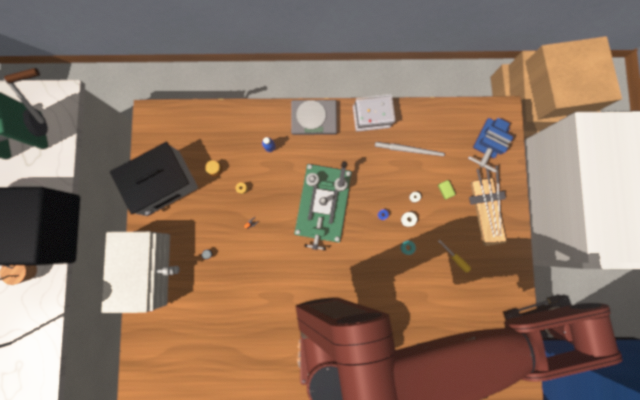

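```bash
cat > m.py <<'E'
from h import *
from scipy.optimize import least_squares
def fitc(P,r=None):
    P=P[:,:2]; c=P.mean(0)
    if r: s=least_squares(lambda q:np.hypot(*(P-q[:2]).T)-r,c,loss="soft_l1",f_scale=.001).x
    else: s=least_squares(lambda q:np.hypot(*(P-q[:2]).T)-q[2],[*c,.02],loss="soft_l1",f_scale=.001).x
    return s
if __name__=="__main__":
  for c in("scene","top"):
    im=get_image(c); A=pts(im,np.ones((400,640),bool))
    full=im["depth"]>0; px=im["pixels"][full].astype(int)
    near=lambda x,y,r:np.hypot(A[:,0]-x,A[:,1]-y)<r
    print("==",c,"bench z",np.median(A[near(.47,.22,.05)][:,2]))
    n=near(.48,-.297,.045); T=A[n&(A[:,2]>.028)]
    print("roller top n",len(T),T[:,2].max(),np.median(T[:,2]),"mid",(T.min(0)+T.max(0))/2)
    S=A[n&(A[:,2]>.012)]; print(" circ .025 all", (S.min(0)+S.max(0))/2, S.max(0)-S.min(0))
    S=A[near(.545,.012,.035)]
    for lo,hi in((.055,.065),(.065,.075),(.075,.085),(.085,.1)):
        q=S[(S[:,2]>lo)&(S[:,2]<hi)]; print(" spindle",lo,len(q),q.mean(0) if len(q) else "", (q.min(0)+q.max(0))[:2]/2 if len(q) else "")
    R,G,B=px.T
    g=(G>R+15)&(G>B+5)&near(.56,.01,.2)&(A[:,2]>.005)&(A[:,2]<.025); q=A[g]
    rect=cv2.minAreaRect((q[:,:2]*1000).astype(np.float32)); print(" plate",g.sum(),rect)
    n=near(.463,.287,.06); o=n&(R>150)&(B<70)&(G<R*.62)&(A[:,2]>.008); q=A[o]
    print(" tab",o.sum(),q.mean(0) if len(q) else "",q.max(0) if len(q) else "")
    d=n&(R<90)&(abs(A[:,2])<.02); q=A[d]; print(" dark",d.sum(),q.mean(0) if d.any() else "")
    h=near(.41,-.0,.1)&(A[:,2]>.02)&(A[:,2]<.06); print(" handle",h.sum(),A[h].mean(0))
  
    save(im,c+"_clip.png",(345,145,405,195) if c=="scene" else (220,200,280,250),8)
    save(im,c+"_b.png",(270,160,390,265) if c=="scene" else (280,150,370,260),5)
E
python3 m.py
python3 - <<'E'
import cv2,numpy as np
a=[cv2.resize(cv2.imread(f"pics/{n}.png"),(400,300)) for n in("scene_clip","top_clip","scene_b","top_b")]
cv2.imwrite("pics/q1.png",np.vstack([np.hstack(a[:2]),np.hstack(a[2:])]))
E
```

```text
== scene bench z -0.0004627249257683763
roller top n 188 0.03711235577748795 0.03356886972679257 mid [ 0.4761 -0.2982  0.0327]
 circ .025 all [ 0.4761 -0.2982  0.0247] [0.0507 0.05   0.0248]
 spindle 0.055 17 [0.5479 0.0115 0.0599] [0.5466 0.0132]
 spindle 0.065 19 [0.5479 0.0114 0.0713] [0.5462 0.0133]
 spindle 0.075 17 [0.5459 0.0114 0.0814] [0.5413 0.0142]
 spindle 0.085 23 [0.544  0.0145 0.0888] [0.544  0.0161]
 plate 2123 ((542.5449829101562, 14.745704650878906), (170.07083129882812, 270.7921142578125), 79.49254608154297)
 tab 9 [0.4582 0.295  0.03  ] [0.4669 0.3032 0.0325]
 dark 25 [0.4705 0.2737 0.0015]
 handle 418 [0.4408 0.0252 0.0347]
== top bench z -0.001200575727061115
roller top n 118 0.042830343146280425 0.03327405212796086 mid [ 0.4716 -0.2949  0.0354]
 circ .025 all [ 0.4717 -0.2947  0.0275] [0.0446 0.0488 0.0306]
 spindle 0.055 3 [0.532  0.0164 0.0603] [0.5329 0.0152]
 spindle 0.065 2 [0.5304 0.0206 0.0692] [0.5304 0.0206]
 spindle 0.075 8 [0.5357 0.016  0.0821] [0.5379 0.0151]
 spindle 0.085 16 [0.5383 0.0183 0.0891] [0.5388 0.0186]
 plate 1704 ((536.920654296875, 16.170928955078125), (165.3830108642578, 266.8422546386719), 79.78876495361328)
 tab 23 [0.4536 0.2945 0.0274] [0.4621 0.3043 0.0367]
 dark 5 [0.4617 0.28   0.0021]
 handle 402 [0.4366 0.0274 0.0338]
```

View pics/q1.png

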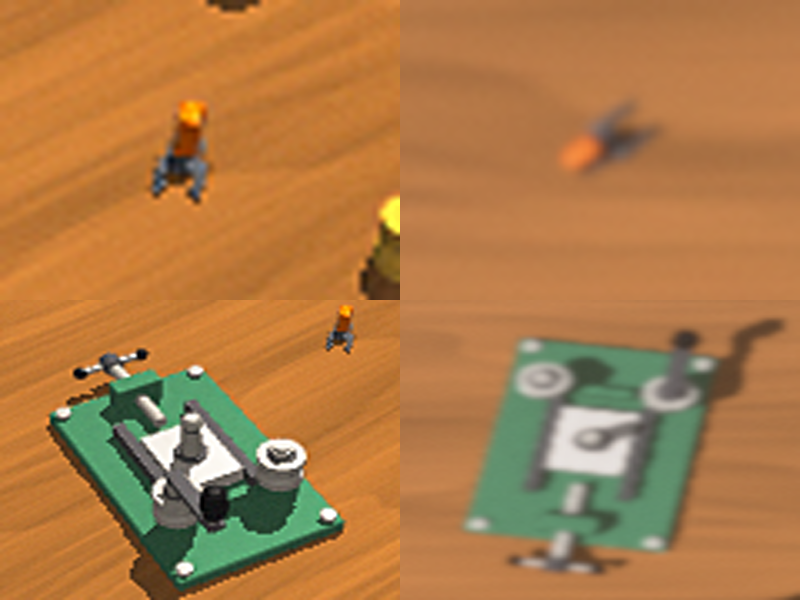

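The scene camera shows the large white roller at (227,255) with the small white one at (232,281). The clip is at (373,170), its mouth pointing down in the picture at a yaw of about -60°. The bender yaw is about -10.4°, with the spindle near (0.54, 0.015). I'll move over the roller now.

```bash
python3 -m jog '[{"claw":0,"slide":[0.0467,-0.0261,0.008],"spin":0},{"claw":0,"slide":[0.0467,-0.0261,0.008],"spin":0},{"claw":0,"slide":[0.0467,-0.0261,0.008],"spin":0},{"claw":0,"slide":[0.0467,-0.0261,0.008],"spin":0},{"claw":0,"slide":[0.0467,-0.0261,0.008],"spin":0},{"claw":0,"slide":[0.0467,-0.0261,0.008],"spin":0},{"claw":0,"slide":[0.0467,-0.0261,0.008],"spin":0},{"claw":0,"slide":[0.0467,-0.0261,0.008],"spin":0},{"claw":0,"slide":[0,0,0],"spin":-7},{"claw":0,"slide":[0,0,0],"spin":-7}]'
```

```text
time: 2.55
ee_pos: [0.4746, -0.2959, 0.1204]
eef_rot: [[0.863, 0.506, -0.0], [0.506, -0.863, 0.0], [-0.0, -0.0, -1.0]]
contact_force: [-0.1, 0.7, -0.6]
gripper_width: 1.001
gripper_force: 0.0
```

```bash
python3 -m jog '[{"claw":0,"slide":[0,0,0.045],"spin":0},{"claw":0,"slide":[0,0,0.045],"spin":0},{"claw":0,"slide":[0,0,0.022],"spin":0},{"claw":1,"slide":[0,0,0],"spin":0},{"claw":1,"slide":[0,0,0],"spin":0},{"claw":1,"slide":[0,0,0],"spin":0},{"claw":1,"slide":[0,0,0],"spin":0},{"claw":1,"slide":[0,0,0],"spin":0}]'
```

```text
time: 3.55
ee_pos: [0.4743, -0.2971, 0.0092]
eef_rot: [[0.866, 0.501, 0.001], [0.501, -0.866, -0.001], [0.0, 0.001, -1.0]]
contact_force: [0.6, -0.3, 0.4]
gripper_width: 0.518
gripper_force: 0.0
```

```bash
python3 -m jog '[{"claw":1,"slide":[0,0,0],"spin":0},{"claw":1,"slide":[0,0,0],"spin":0},{"claw":1,"slide":[0,0,0],"spin":0},{"claw":1,"slide":[0,0,0],"spin":0}]'
```

```text
time: 4.05
ee_pos: [0.474, -0.2968, 0.0085]
eef_rot: [[0.866, 0.5, -0.0], [0.5, -0.866, 0.0], [-0.0, -0.0, -1.0]]
contact_force: [0.1, 0.2, -0.1]
gripper_width: 0.061
gripper_force: 0.0
```

Run:
```python
from h import *
im=get_image("scene"); save(im,"s1.png",(150,150,310,300),5)
A=pts(im,np.ones((400,640),bool)); 
print([(np.round(r["point"],4).tolist(),round(r["confidence"],2)) for r in recognise("scene","roller")[:5]], observe()["gripper_width"])
```

```text
[([0.4861, -0.3025, 0.0332], 0.71), ([0.5643, -0.3243, 0.0202], 0.61), ([0.4997, -0.2107, 0.0222], 0.5)] 0.025546949082778977
```

View pics/s1.png

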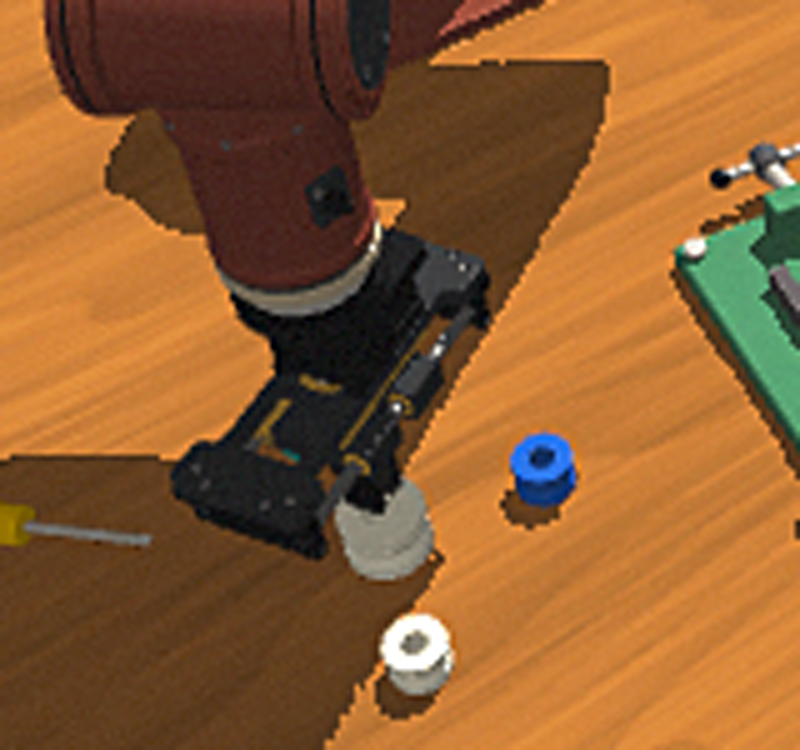

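Run:
```python
from m import *
for c in("scene","top"):
    im=get_image(c); A=pts(im,im["depth"]>0); px=im["pixels"][im["depth"]>0].astype(int)
    n=np.hypot(A[:,0]-.485,A[:,1]+.300)<.06
    w=n&(px.min(1)>95)&(px.max(1)-px.min(1)<45)&(A[:,2]>.004)
    q=A[w&(A[:,2]<.045)]; print(c,len(q),q.min(0),q.max(0))
    t=q[q[:,2]>.029]; print(" top",len(t),t.min(0),t.max(0),t.mean(0))
    s=q[q[:,2]<.028]; print(" side",fitc(s,.025) if len(s)>5 else "")
    # finger points near the tip
    d=n&(px.max(1)<60)&(A[:,2]>.02)&(A[:,2]<.07); print(" dark",d.sum(),A[d].mean(0) if d.any() else "")
    save(im,c+"s2.png",(190,220,260,290) if c=="scene" else (370,180,440,250),8)
```

```text
scene 240 [ 0.4561 -0.3226  0.0044] [ 0.5009 -0.2743  0.0379]
 top 128 [ 0.4561 -0.3224  0.03  ] [ 0.5003 -0.2743  0.0379] [ 0.4834 -0.3007  0.0336]
 side [ 0.4742 -0.298 ]
 dark 49 [ 0.4821 -0.2991  0.0579]
top 1 [ 0.5425 -0.3092  0.019 ] [ 0.5425 -0.3092  0.019 ]Traceback (most recent call last):
  File "<stdin>", line 7, in <module>
    return umr_minimum(a, axis, None, out, keepdims, initial, where)
ValueError: zero-size array to reduction operation minimum which has no identity
```

```bash
python3 -m jog '[{"claw":0,"slide":[0,0,-0.03],"spin":0},{"claw":0,"slide":[0,0,-0.045],"spin":0},{"claw":0,"slide":[-0.06,0,-0.02],"spin":0},{"claw":0,"slide":[-0.06,0,0],"spin":0},{"claw":0,"slide":[0,0,0],"spin":0}]'
python3 - <<'E'
from m import *
for c in("scene","top"):
    im=get_image(c); A=pts(im,im["depth"]>0); px=im["pixels"][im["depth"]>0].astype(int)
    n=np.hypot(A[:,0]-.48,A[:,1]+.300)<.06
    w=n&(px.min(1)>70)&(px.max(1)-px.min(1)<50)&(A[:,2]>.004)&(A[:,2]<.045)
    q=A[w]; print(c,len(q),q.min(0),q.max(0))
    t=q[q[:,2]>.029]; print(" top",len(t),(t.min(0)+t.max(0))/2,t.max(0)-t.min(0),t.mean(0))
    save(im,c+"s3.png",(190,220,260,290) if c=="scene" else (370,180,440,250),8)
    print([(np.round(r["point"],4).tolist(),round(r["confidence"],2)) for r in recognise(c,"roller")[:5]])
a=[cv2.resize(cv2.imread(f"pics/{n}.png"),(400,300)) for n in("scenes2","tops2","scenes3","tops3")]
cv2.imwrite("pics/q2.png",np.vstack([np.hstack(a[:2]),np.hstack(a[2:])]))
E
```

```text
time: 4.88
ee_pos: [0.368, -0.3585, 0.1038]
eef_rot: [[0.868, 0.496, -0.0], [0.496, -0.868, -0.001], [-0.001, 0.001, -1.0]]
contact_force: [0.3, 1.0, 0.3]
gripper_width: 0.488
gripper_force: 0.0
scene 302 [ 0.4518 -0.3221  0.0041] [ 0.5035 -0.2749  0.0383]
 top 181 [ 0.4777 -0.2985  0.0336] [0.0518 0.0472 0.0093] [ 0.4778 -0.2988  0.0334]
[([0.3861, -0.2922, 0.035], 0.81), ([0.4847, -0.3009, 0.0337], 0.79), ([0.4995, -0.2104, 0.0225], 0.65), ([0.5653, -0.3251, 0.0236], 0.59)]
top 148 [ 0.4473 -0.3248  0.0041] [ 0.4993 -0.271   0.0424]
 top 106 [ 0.4715 -0.2948  0.0357] [0.0439 0.0477 0.0134] [ 0.4712 -0.2952  0.0339]
[([0.5552, -0.32, 0.0235], 0.58), ([0.4742, -0.2937, 0.0316], 0.57), ([0.3736, -0.2858, 0.0321], 0.48), ([0.4917, -0.1976, 0.0234], 0.42)][ WARN:0@4.541] global loadsave.cpp:275 findDecoder imread_('pics/tops2.png'): can't open/read file: check file path/integrity
Traceback (most recent call last):
cv2.error: OpenCV(4.12.0) /io/opencv/modules/imgproc/src/resize.cpp:4208: error: (-215:Assertion failed) !ssize.empty() in function 'resize'
```

```bash
python3 -m jog '[{"claw":0,"slide":[0,0,0],"spin":0},{"claw":0,"slide":[0,0,0],"spin":0},{"claw":0,"slide":[0,0,0],"spin":0},{"claw":0,"slide":[0,0,0],"spin":0}]'
python3 - <<'E'
from m import *
im=get_image("scene"); save(im,"s4.png",(120,140,280,290),5)
A=pts(im,im["depth"]>0); px=im["pixels"][im["depth"]>0].astype(int)
n=np.hypot(A[:,0]-.368,A[:,1]+.3585)<.09
d=n&(A[:,2]>.05)&(A[:,2]<.16); q=A[d]
for z in np.arange(.05,.16,.01):
    s=q[(q[:,2]>=z)&(q[:,2]<z+.01)]; print(round(z,3),len(s),s.mean(0) if len(s) else "")
E
```

```text
time: 5.58
ee_pos: [0.3709, -0.3564, 0.1032]
eef_rot: [[0.866, 0.501, -0.0], [0.501, -0.866, 0.0], [-0.0, -0.0, -1.0]]
contact_force: [-0.3, -0.0, 0.2]
gripper_width: 0.994
gripper_force: 0.0
0.05 0 
0.06 0 
0.07 0 
0.08 0 
0.09 0 
0.1 0 
0.11 0 
0.12 0 
0.13 1 [ 0.3552 -0.3143  0.1397]
0.14 36 [ 0.3756 -0.3582  0.1452]
0.15 46 [ 0.3784 -0.3614  0.155 ]
```

View pics/s4.png

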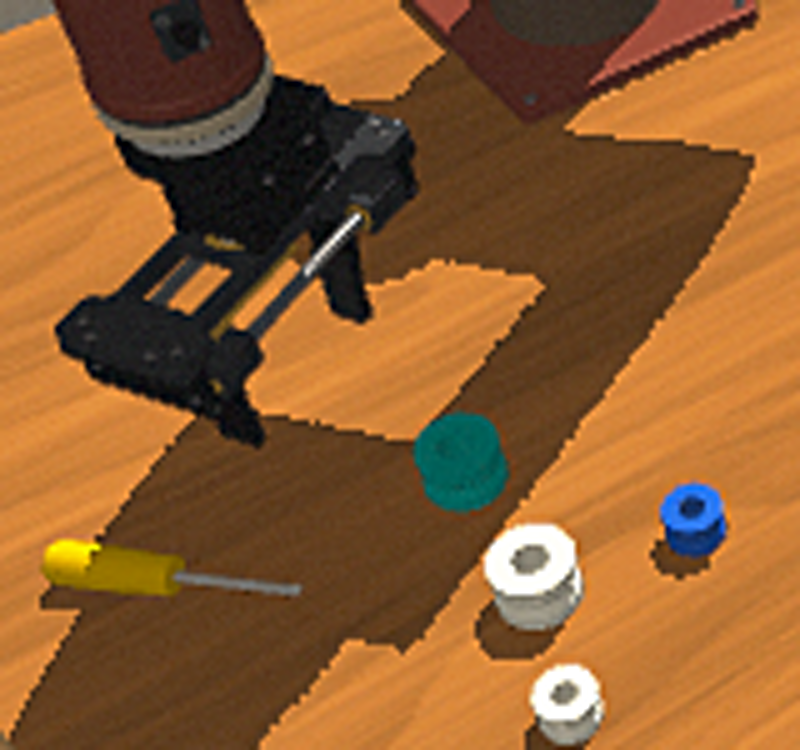

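Run:
```python
from m import *
im=get_image("scene"); D=im["depth"]
E=np.array(im["extrinsics"])
def w(u,v):
    d=D[v,u]; p=np.array([(u-im["cx"])/im["fx"]*d,(v-im["cy"])/im["fy"]*d,d]); return E[:3,:3]@p+E[:3,3]
for u,v in((190,202),(192,202),(189,198),(170,226),(171,227),(168,222),(140,210),(200,170)): print(u,v,D[v,u],w(u,v),im["pixels"][v,u])
# project expected tips
o=observe(); R=np.array(o["eef_rot"]);p=np.array(o["ee_pos"])
for k in(-.0435,.0435):
    q=p+R[:,1]*k; c=E[:3,:3].T@(q-E[:3,3]); print("expected tip px",c[0]/c[2]*im["fx"]+im["cx"],c[1]/c[2]*im["fy"]+im["cy"])
```

```text
190 202 1.0510994 [ 0.3536 -0.3172  0.1483] [16 16 22]
192 202 1.0514711 [ 0.3568 -0.3128  0.148 ] [15 21 24]
189 198 1.0364585 [ 0.3569 -0.3167  0.1663] [34 27 27]
170 226 0.98193324 [ 0.4088 -0.3964  0.1557] [ 9 13 16]
171 227 0.9891906 [ 0.4064 -0.3949  0.1484] [16 16 21]
168 222 0.9708416 [ 0.4083 -0.3968  0.1712] [ 3  7 10]
140 210 0.88913023 [ 0.4144 -0.4428  0.2524] [29 32 29]
200 170 0.9967661 [ 0.3639 -0.2678  0.2448] [ 8  7 16]
expected tip px 192.72828401134433 212.3294889966419
expected tip px 173.973287600624 234.59909396194817
```

The fingertips sit about 37 mm higher than the reported TCP. The earlier close passed above the roller without touching it, and the roller hasn't moved. I'll go back and descend further, watching the force.

```bash
python3 -m jog '[{"claw":0,"slide":[0.06,0,0],"spin":0},{"claw":0,"slide":[0.06,0,0],"spin":0},{"claw":0,"slide":[0,0,0.05],"spin":0},{"claw":0,"slide":[0,0,0.045],"spin":0},{"claw":0,"slide":[0,0,0.015],"spin":0},{"claw":0,"slide":[0,0,0.008],"spin":0},{"claw":0,"slide":[0,0,0],"spin":0}]'
python3 - <<'E'
from m import *
im=get_image("scene"); save(im,"s5.png",(170,190,290,290),6)
E
```

```text
time: 6.55
ee_pos: [0.4753, -0.2973, -0.0136]
eef_rot: [[0.866, 0.5, 0.001], [0.5, -0.866, -0.001], [0.001, 0.001, -1.0]]
contact_force: [0.0, -0.7, 1.2]
gripper_width: 1.002
gripper_force: 0.0
```

View pics/s5.png

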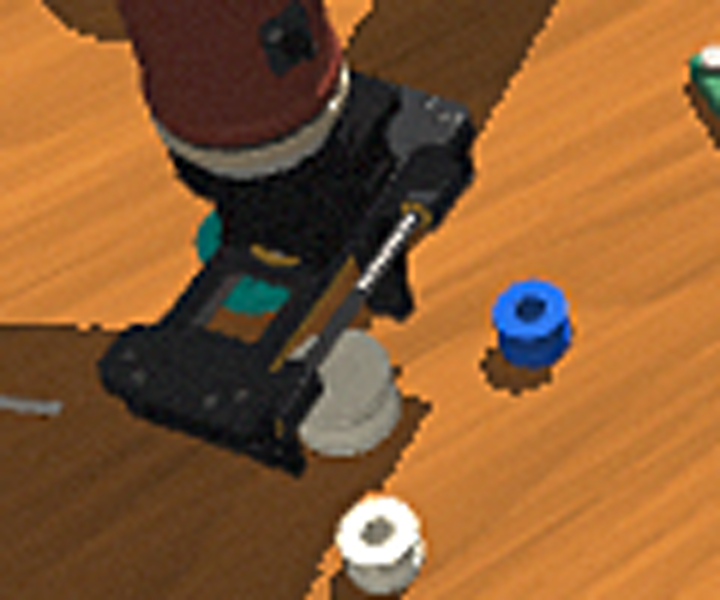

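The fingers straddle the roller, with their tips near (237,242) and (220,268), still a little above the bench. I'll lower a little more and close.

```bash
python3 -m jog '[{"claw":0,"slide":[0,0,0.005],"spin":0},{"claw":0,"slide":[0,0,0.005],"spin":0},{"claw":1,"slide":[0,0,0],"spin":0},{"claw":1,"slide":[0,0,0],"spin":0},{"claw":1,"slide":[0,0,0],"spin":0},{"claw":1,"slide":[0,0,0],"spin":0},{"claw":1,"slide":[0,0,0],"spin":0},{"claw":1,"slide":[0,0,0],"spin":0}]'
```

```text
time: 7.6
ee_pos: [0.4747, -0.2966, -0.0246]
eef_rot: [[0.866, 0.501, 0.0], [0.501, -0.866, -0.0], [0.0, 0.0, -1.0]]
contact_force: [-0.3, 0.0, 0.9]
gripper_width: 0.554
gripper_force: 30.0
```

```bash
python3 -m jog '[{"claw":0.25,"slide":[0,0,0],"spin":0},{"claw":0.25,"slide":[0,0,0],"spin":-10},{"claw":0.25,"slide":[0,0,0],"spin":-10},{"claw":0.25,"slide":[0,0,0],"spin":-10},{"claw":0.25,"slide":[0,0,0],"spin":-10},{"claw":0.25,"slide":[0,0,0],"spin":-10},{"claw":0.25,"slide":[0,0,0],"spin":-10},{"claw":0.25,"slide":[0,0,0],"spin":-10},{"claw":0.25,"slide":[0,0,0],"spin":-10},{"claw":0.25,"slide":[0,0,0],"spin":-10}]' && python3 -m jog '[{"claw":1,"slide":[0,0,0],"spin":0},{"claw":1,"slide":[0,0,0],"spin":0},{"claw":1,"slide":[0,0,0],"spin":0},{"claw":1,"slide":[0,0,0],"spin":0}]'
```

```text
time: 8.85
ee_pos: [0.4746, -0.2964, -0.0247]
eef_rot: [[-0.505, 0.863, -0.0], [0.863, 0.505, 0.0], [0.0, -0.0, -1.0]]
contact_force: [0.7, 0.4, 0.3]
gripper_width: 0.753
gripper_force: 0.0
time: 9.35
ee_pos: [0.4746, -0.2965, -0.0247]
eef_rot: [[-0.5, 0.866, -0.0], [0.866, 0.5, 0.0], [0.0, -0.0, -1.0]]
contact_force: [0.3, -0.3, -0.2]
gripper_width: 0.57
gripper_force: 30.0
```

```bash
python3 -m jog '[{"claw":1,"slide":[0,0,-0.058],"spin":0},{"claw":1,"slide":[0,0,-0.058],"spin":0},{"claw":1,"slide":[0.0394,0.0356,0],"spin":0},{"claw":1,"slide":[0.0394,0.0356,0],"spin":0},{"claw":1,"slide":[0.0394,0.0356,0],"spin":0},{"claw":1,"slide":[0.0394,0.0356,0],"spin":0},{"claw":1,"slide":[0.0394,0.0356,0],"spin":0},{"claw":1,"slide":[0.0394,0.0356,0],"spin":0}]' && python3 -m jog '[{"claw":1,"slide":[0,0,0],"spin":-9.9},{"claw":1,"slide":[0,0,0],"spin":-9.9},{"claw":1,"slide":[0,0,0],"spin":-9.9},{"claw":1,"slide":[0,0,0],"spin":-9.9},{"claw":1,"slide":[0,0,0],"spin":-9.9},{"claw":1,"slide":[0,0,0],"spin":0}]'
python3 - <<'E'
from m import *
for c in("scene","top"):
    im=get_image(c); save(im,c+"6.png",(285,140,385,265) if c=="scene" else (280,140,360,240),5 if c=="scene" else 6)
    A=pts(im,im["depth"]>0); px=im["pixels"][im["depth"]>0].astype(int)
    n=np.hypot(A[:,0]-.5415,A[:,1]-.0152)<.035
    w=n&(px.min(1)>70)&(px.max(1)-px.min(1)<50)
    for lo,hi in((.042,.06),(.06,.075),(.075,.09),(.09,.1),(.1,.115),(.115,.135)):
        q=A[w&(A[:,2]>lo)&(A[:,2]<hi)]
        if len(q)>3: print(c,lo,len(q),q.mean(0),(q.min(0)+q.max(0))/2)
a=[cv2.resize(cv2.imread(f"pics/{n}.png"),(400,500)) for n in("scene6","top6")]
cv2.imwrite("pics/q3.png",np.hstack(a))
E
```

```text
time: 10.35
ee_pos: [0.5413, 0.0168, 0.0913]
eef_rot: [[-0.5, 0.866, 0.0], [0.866, 0.5, -0.0], [-0.0, 0.0, -1.0]]
contact_force: [0.9, 0.5, -1.6]
gripper_width: 0.572
gripper_force: 30.0
time: 11.1
ee_pos: [0.541, 0.0151, 0.0911]
eef_rot: [[-0.983, 0.184, -0.0], [0.184, 0.983, 0.0], [0.0, -0.0, -1.0]]
contact_force: [-0.4, 1.2, -0.5]
gripper_width: 0.573
gripper_force: 30.0
scene 0.042 29 [0.5486 0.0111 0.0512] [0.5482 0.013  0.051 ]
scene 0.06 24 [0.548  0.0112 0.0681] [0.5455 0.0138 0.0669]
scene 0.075 27 [0.5464 0.0122 0.0852] [0.5441 0.0138 0.0828]
scene 0.09 5 [0.5452 0.0138 0.0909] [0.5457 0.0135 0.0915]
scene 0.115 88 [0.5561 0.0057 0.1257] [0.5492 0.01   0.1251]
```

View pics/q3.png

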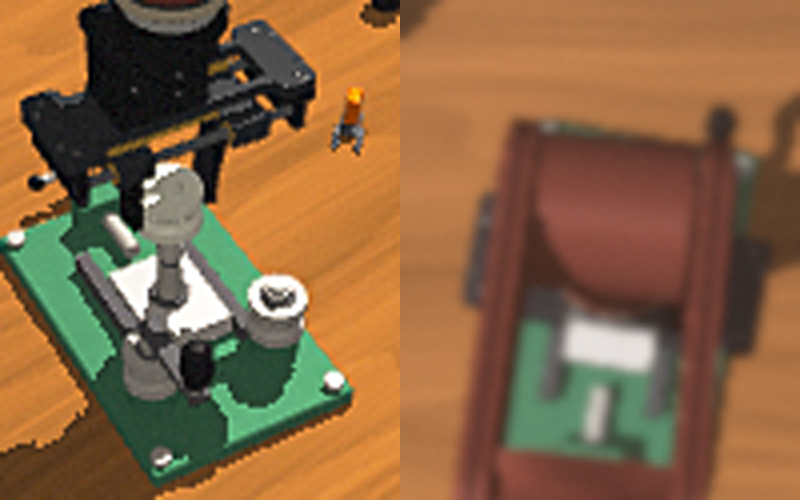

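The roller hangs upright over the spindle. The next step compares both axes in the same scene picture.

Run:
```python
from m import *
im=get_image("scene"); A=pts(im,im["depth"]>0); px=im["pixels"][im["depth"]>0].astype(int)
E=np.array(im["extrinsics"])
w=(px.min(1)>50)&(px.max(1)-px.min(1)<50)
e=np.array(observe()["ee_pos"])[:2]
n=np.hypot(*(A[:,:2]-e).T)
q=A[w&(n<.033)&(A[:,2]>.116)&(A[:,2]<.144)]; print("roller",len(q),fitc(q,.0247),fitc(q),e)
for lo,hi,r in((.044,.07,.01),(.082,.086,.01)):
    q=A[w&(n<.02)&(A[:,2]>lo)&(A[:,2]<hi)]; print("shaft",lo,len(q),fitc(q,r),fitc(q))
# silhouette: bearing of the axis seen from camera (horizontal lateral coord)
v=E[:3,0][:2]/np.linalg.norm(E[:3,0][:2])
for nm,lo,hi,rad in(("roller",.122,.14,.035),("shaft",.048,.068,.016),("head",.081,.086,.016)):
    q=A[w&(n<rad)&(A[:,2]>lo)&(A[:,2]<hi)][:,:2]@v
    print(nm,"lateral mid",(np.percentile(q,2)+np.percentile(q,98))/2,(q.max()-q.min()),"ee",e@v)
print("v",v)
```

```text
roller 118 [0.5411 0.0136] [0.5477 0.0107 0.0182] [0.5411 0.0151]
shaft 0.044 43 [0.5419 0.0154] [0.5423 0.0152 0.0097]
shaft 0.082 10 [0.542  0.0171] [0.5426 0.0166 0.0093]
roller lateral mid 0.3519559638123789 0.043408893030559614 ee 0.34847369886692425
shaft lateral mid 0.3496908746396794 0.018291580659634932 ee 0.34847369886692425
head lateral mid 0.34949085088852744 0.017869116448987532 ee 0.34847369886692425
v [0.6221 0.7829]
```

```bash
python3 -m jog '[{"claw":1,"slide":[0,0.001,0.02],"spin":0},{"claw":1,"slide":[0,0,0.004],"spin":0},{"claw":1,"slide":[0,0,0.002],"spin":0},{"claw":1,"slide":[0,0,0.002],"spin":0}]'; python3 -m jog '[{"claw":1,"slide":[0,0,0.002],"spin":0},{"claw":1,"slide":[0,0,0.001],"spin":0}]'
```

```text
time: 11.75
ee_pos: [0.5419, 0.016, 0.0638]
eef_rot: [[-0.983, 0.182, 0.001], [0.182, 0.983, -0.0], [-0.001, 0.0, -1.0]]
contact_force: [-0.6, 0.3, -0.7]
gripper_width: 0.572
gripper_force: 30.0
time: 12.0
ee_pos: [0.5416, 0.0162, 0.0605]
eef_rot: [[-0.983, 0.182, 0.0], [0.182, 0.983, 0.0], [-0.0, 0.0, -1.0]]
contact_force: [0.0, 0.8, 0.1]
gripper_width: 0.571
gripper_force: 30.0
```

```bash
python3 -m jog '[{"claw":1,"slide":[0,0,0.002],"spin":0},{"claw":1,"slide":[0,0,0.002],"spin":0},{"claw":1,"slide":[0,0,0],"spin":0}]'; python3 -m jog '[{"claw":1,"slide":[0,0,0.003],"spin":0},{"claw":1,"slide":[0,0,0.003],"spin":0},{"claw":1,"slide":[0,0,0.0],"spin":0}]'
```

```text
time: 12.38
ee_pos: [0.5412, 0.0162, 0.056]
eef_rot: [[-0.983, 0.182, -0.0], [0.182, 0.983, 0.0], [0.0, 0.0, -1.0]]
contact_force: [0.0, 0.5, -1.4]
gripper_width: 0.569
gripper_force: 30.0
time: 12.75
ee_pos: [0.5411, 0.0162, 0.0499]
eef_rot: [[-0.983, 0.182, -0.001], [0.182, 0.983, 0.0], [0.001, 0.0, -1.0]]
contact_force: [-0.2, 1.1, -2.1]
gripper_width: 0.574
gripper_force: 30.0
```

```bash
python3 -m jog '[{"claw":1,"slide":[0,0,0.004],"spin":0},{"claw":1,"slide":[0,0,0.004],"spin":0},{"claw":1,"slide":[0,0,0.004],"spin":0},{"claw":1,"slide":[0,0,0],"spin":0}]'; python3 -m jog '[{"claw":1,"slide":[0,0,0.004],"spin":0},{"claw":1,"slide":[0,0,0.004],"spin":0},{"claw":1,"slide":[0,0,0.004],"spin":0},{"claw":1,"slide":[0,0,0.003],"spin":0},{"claw":1,"slide":[0,0,0.002],"spin":0},{"claw":1,"slide":[0,0,0],"spin":0}]'
```

```text
time: 13.25
ee_pos: [0.5411, 0.0162, 0.0377]
eef_rot: [[-0.983, 0.182, -0.001], [0.182, 0.983, 0.0], [0.001, 0.0, -1.0]]
contact_force: [-0.4, 1.1, -2.5]
gripper_width: 0.573
gripper_force: 30.0
time: 14.0
ee_pos: [0.5412, 0.0162, 0.0209]
eef_rot: [[-0.983, 0.182, -0.0], [0.182, 0.983, 0.0], [0.0, 0.0, -1.0]]
contact_force: [0.5, 3.1, -3.0]
gripper_width: 0.569
gripper_force: 30.0
```

```bash
python3 -m jog '[{"claw":1,"slide":[0,0.0003,0.002],"spin":0},{"claw":1,"slide":[0,0,0.001],"spin":0},{"claw":1,"slide":[0,0,0.001],"spin":0},{"claw":1,"slide":[0,0,0],"spin":0}]'; python3 -m jog '[{"claw":1,"slide":[0,0,0.0007],"spin":0},{"claw":1,"slide":[0,0,0.0005],"spin":0},{"claw":1,"slide":[0,0,0],"spin":0}]'
```

```text
time: 14.5
ee_pos: [0.5415, 0.0162, 0.0172]
eef_rot: [[-0.983, 0.182, 0.0], [0.182, 0.983, -0.0], [-0.0, -0.0, -1.0]]
contact_force: [0.0, 1.0, -1.6]
gripper_width: 0.574
gripper_force: 30.0
time: 14.88
ee_pos: [0.5415, 0.0163, 0.016]
eef_rot: [[-0.983, 0.182, -0.0], [0.182, 0.983, -0.0], [-0.0, -0.0, -1.0]]
contact_force: [1.0, 0.9, -1.0]
gripper_width: 0.572
gripper_force: 30.0
```

```bash
python3 -m jog '[{"claw":1,"slide":[0,0,0.0007],"spin":0},{"claw":1,"slide":[0,0,0],"spin":0}]'; python3 -m jog '[{"claw":1,"slide":[0,0,0.0006],"spin":0},{"claw":1,"slide":[0,0,0],"spin":0}]'
```

```text
time: 15.12
ee_pos: [0.5414, 0.0162, 0.0153]
eef_rot: [[-0.983, 0.182, -0.0], [0.182, 0.983, -0.0], [-0.0, -0.0, -1.0]]
contact_force: [-0.0, 1.3, -1.0]
gripper_width: 0.574
gripper_force: 30.0
time: 15.38
ee_pos: [0.5416, 0.0162, 0.0152]
eef_rot: [[-0.983, 0.182, 0.0], [0.182, 0.983, -0.0], [-0.0, -0.0, -1.0]]
contact_force: [-1.9, 1.3, 4.1]
gripper_width: 0.572
gripper_force: 30.0
```

```bash
python3 -m jog '[{"claw":0.3,"slide":[0,0,0],"spin":0},{"claw":0.3,"slide":[0,0,0],"spin":0},{"claw":0,"slide":[0,0,0],"spin":0},{"claw":0,"slide":[0,0,-0.03],"spin":0},{"claw":0,"slide":[0,0,-0.045],"spin":0},{"claw":0,"slide":[0,0,-0.045],"spin":0},{"claw":0,"slide":[0.045,0.045,-0.01],"spin":0},{"claw":0,"slide":[0,0,0],"spin":0}]'
python3 - <<'E'
from m import *
for c in("scene","top"):
    im=get_image(c); A=pts(im,im["depth"]>0); px=im["pixels"][im["depth"]>0].astype(int)
    w=(px.min(1)>50)&(px.max(1)-px.min(1)<50); n=np.hypot(A[:,0]-.5415,A[:,1]-.016)
    q=A[w&(n<.035)&(A[:,2]>.069)&(A[:,2]<.079)]; print(c,"roller top",len(q),np.median(q[:,2]),(q.min(0)+q.max(0))/2)
    R,G,B=px.T; n=np.hypot(A[:,0]-.463,A[:,1]-.287)<.06
    o=n&(R>130)&(B<80)&(G<R*.62)&(A[:,2]>.006); q=A[o]; print(" tab",o.sum(),q.mean(0),(q.min(0)+q.max(0))/2,q.max(0)-q.min(0))
    t=q[q[:,2]>.027]; print(" tabtop",len(t),t.mean(0) if len(t) else "")
    for zz in (.03,): pass
    d=n&(abs(R-B)<40)&(B+15>G)&(R<140)&(A[:,2]<.012)&(B*1.25>R); q=A[d]; print(" jaw",d.sum(),q.mean(0) if d.any() else "")
    save(im,c+"7.png",(345,145,405,195) if c=="scene" else (220,200,280,250),8)
    save(im,c+"7b.png",(285,150,365,250) if c=="scene" else (290,160,360,250),6)
a=[cv2.resize(cv2.imread(f"pics/{n}.png"),(400,300)) for n in("scene7","top7","scene7b","top7b")]
cv2.imwrite("pics/q4.png",np.vstack([np.hstack(a[:2]),np.hstack(a[2:])]))
E
```

```text
time: 16.38
ee_pos: [0.5056, 0.0695, 0.1457]
eef_rot: [[-0.984, 0.179, 0.002], [0.179, 0.984, 0.001], [-0.001, 0.001, -1.0]]
contact_force: [-0.4, -1.1, -0.6]
gripper_width: 1.0
gripper_force: 0.0
scene roller top 139 0.07313150335048058 [0.5434 0.0145 0.074 ]
 tab 19 [0.4614 0.2904 0.0213] [0.4596 0.294  0.0198] [0.0166 0.0246 0.0274]
 tabtop 5 [0.4584 0.2929 0.0314]
 jaw 31 [0.4702 0.2782 0.0036]
top roller top 2 0.07289732886513689 [0.5568 0.0025 0.0729]
 tab 25 [0.4537 0.295  0.0249] [0.4535 0.2946 0.0229] [0.0191 0.0178 0.0325]
 tabtop 13 [0.4538 0.2955 0.031 ]
 jaw 3 [0.4632 0.2805 0.0023]
```

View pics/q4.png

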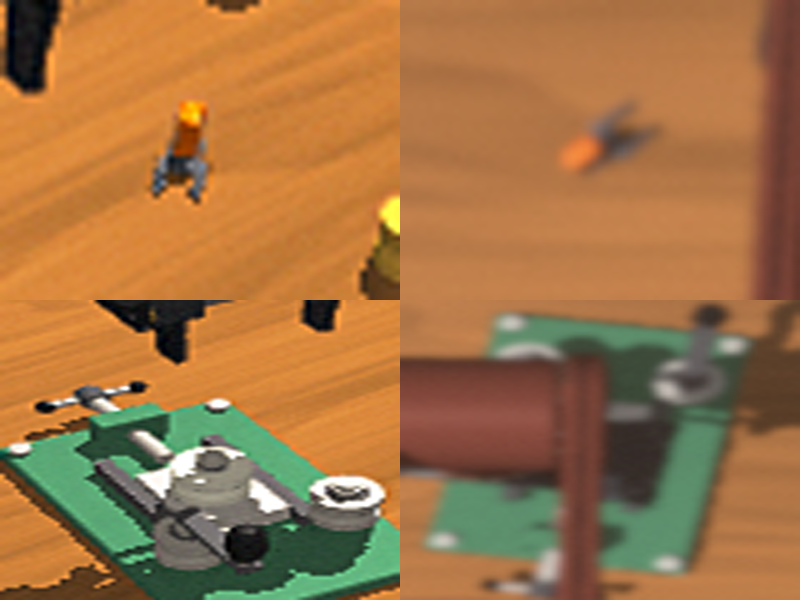

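Run:
```python
from m import *
im=get_image("scene"); E=np.array(im["extrinsics"])
def bp(u,v,z):
    r=E[:3,:3]@np.array([(u-im["cx"])/im["fx"],(v-im["cy"])/im["fy"],1]); t=(z-E[2,3])/r[2]; return (E[:3,3]+t*r)[:2]-[.002,-.0017]
a=bp(368.5,176.7,.004);b=bp(374.2,177.5,.004);m=(a+b)/2;t=np.array([.4566,.2942])
print(a,b,np.linalg.norm(a-b),m,m-t,np.hypot(*(m-t)),np.degrees(np.arctan2(*(m-t)[::-1])),"perp",np.degrees(np.arctan2(*(b-a)[::-1])))
# brute-force: render model silhouette of clip and match to colour mask
p=im["pixels"].astype(int); h=cv2.cvtColor(im["pixels"],cv2.COLOR_RGB2HSV)
print(h[160:182,364:380,0][:, ::1]); print(h[160:182,364:380,1])
```

```text
[0.4759 0.2568] [0.4913 0.2694] 0.019893683539446386 [0.4836 0.2631] [ 0.027  -0.0311] 0.041212885940607284 -49.021312309129996 perp 39.28886686503296
[[ 14  14  15  14  14  15  15  14  14  14  14  14  14  15  15  15]
 [ 14  14  15  16  15  15  15  15  14  13  13  13  14  15  15  14]
 [ 15  15  15  14  15  15  14  14  15  22  19  15  14  13  15  15]
 [ 15  15  15  14  14  15  14  13  17  20  22  12  14  14  14  14]
 [ 15  13  14  15  14  14  15  12  20  21  24  11  14  15  14  15]
 [ 15  15  15  15  15  14  14  14  13  14  16  13  15  14  15  14]
 [ 15  15  15  14  15  14  14  13  12  12  12  14  15  15  15  14]
 [ 15  14  14  14  14  14  14  12  12  13  12  13  14  14  15  14]
 [ 14  14  14  14  15  14  15  12  13  12  12  14  14  14  15  14]
 [ 15  15  15  14  15  15  12  12  13  12  10  12  15  14  14  14]
 [ 14  15  14  15  15  14 105  11  12  12  10  15  14  15  15  14]
 [ 15  14  15  15  14   6 104 120  15   3   5  13  14  14  14  14]
 [ 14  15  15  14  15 110 105 110 116 139 109 114  15  14  14  14]
 [ 14  15  15  14  15 113  17 128 102 103 111 117  14  14  14  15]
 [ 15  14  
[... 1300 characters left out ...]
  44  26 164 188 184 181 186]
 [176 183 182 184 149  29  59  42  38  15  16  24 183 185 184 179]
 [185 187 185 191  23  16 104  17  26  23  15  16 197 190 183 188]
 [185 182 187 191  23  19 211 190 201 176  15  37 200 189 185 189]
 [182 182 188 190  99  21 196 180 183 190  12  58 193 186 183 187]
 [184 188 192 174  65 158 190 187 184 127  57 174 191 190 183 188]
 [179 175 186 187 174 193 184 185 190 157  49 193 188 185 188 185]
 [188 184 183 185 189 186 190 188 183 192 166 187 183 188 182 186]
 [190 185 186 184 184 188 185 190 182 183 183 188 187 180 185 186]
 [183 187 193 185 183 183 184 186 187 191 183 186 183 178 181 186]
 [181 187 182 182 183 184 184 189 184 181 183 177 183 181 184 185]]
```

Seated: the roller's top face reads z ≈ 0.073–0.074 and its centre matches the robot's. The clip's tab is at about (0.4566, 0.2942), yaw about -50°. I'll go for the clip.

```bash
python3 -m jog '[{"claw":0,"slide":[0.0177,0.0425,0],"spin":0},{"claw":0,"slide":[0.0177,0.0425,0],"spin":0},{"claw":0,"slide":[0.0177,0.0425,0],"spin":0},{"claw":0,"slide":[0.0177,0.0425,0],"spin":0},{"claw":0,"slide":[0.0177,0.0425,0],"spin":0},{"claw":0,"slide":[0,0,0.04],"spin":9.9},{"claw":0,"slide":[0,0,0.04],"spin":9.9},{"claw":0,"slide":[0,0,0.04],"spin":9.9},{"claw":0,"slide":[0,0,0.03],"spin":9.9},{"claw":0,"slide":[0,0,0],"spin":0}]'
python3 - <<'E'
from m import *
im=get_image("scene"); save(im,"s8.png",(330,120,410,200),7)
E
```

```text
time: 17.77
ee_pos: [0.4557, 0.2902, -0.009]
eef_rot: [[-0.642, 0.767, -0.007], [0.767, 0.642, -0.003], [0.002, -0.007, -1.0]]
contact_force: [-0.4, -0.5, 1.1]
gripper_width: 1.003
gripper_force: 0.0
```

View pics/s8.png

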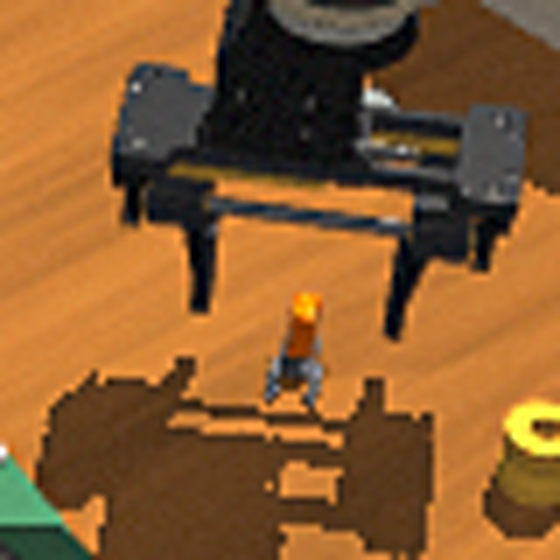

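The tips straddle the tab symmetrically, at crop positions (200,310) and (393,338) with the tab at (305,300). Lowering.

```bash
python3 -m jog '[{"claw":0,"slide":[0,0,0.008],"spin":0},{"claw":0,"slide":[0,0,0.007],"spin":0},{"claw":0,"slide":[0,0,0.003],"spin":0},{"claw":0,"slide":[0,0,0],"spin":0}]'
```

```text
time: 18.32
ee_pos: [0.458, 0.2923, -0.0235]
eef_rot: [[-0.642, 0.767, -0.0], [0.767, 0.642, -0.0], [0.0, -0.0, -1.0]]
contact_force: [1.1, 0.3, 0.3]
gripper_width: 1.0
gripper_force: 0.0
```

```bash
python3 -m jog '[{"claw":0.5,"slide":[0.002,0,0.004],"spin":0},{"claw":1,"slide":[0,0,0],"spin":0},{"claw":1,"slide":[0,0,0],"spin":0},{"claw":1,"slide":[0,0,0],"spin":0},{"claw":1,"slide":[0,0,0],"spin":0},{"claw":1,"slide":[0,0,0],"spin":0},{"claw":1,"slide":[0,0,0],"spin":0},{"claw":1,"slide":[0,0,0],"spin":0},{"claw":1,"slide":[0,0,0],"spin":0}]'
```

```text
time: 19.45
ee_pos: [0.4568, 0.2938, -0.0275]
eef_rot: [[-0.642, 0.767, 0.0], [0.767, 0.642, 0.0], [-0.0, 0.0, -1.0]]
contact_force: [0.2, 1.1, -0.5]
gripper_width: 0.133
gripper_force: 30.0
```

```bash
python3 -m jog '[{"claw":1,"slide":[0,0,-0.045],"spin":0},{"claw":1,"slide":[0,0,-0.045],"spin":-10},{"claw":1,"slide":[0,0,-0.047],"spin":-10},{"claw":1,"slide":[0,0,0],"spin":-10},{"claw":1,"slide":[-0.0123,-0.0515,0],"spin":-9.6},{"claw":1,"slide":[-0.0123,-0.0515,0],"spin":0},{"claw":1,"slide":[-0.0123,-0.0515,0],"spin":0},{"claw":1,"slide":[-0.0123,-0.0515,0],"spin":0},{"claw":1,"slide":[-0.0123,-0.0515,0],"spin":0},{"claw":1,"slide":[0,0,0],"spin":0}]'; python3 -m jog '[{"claw":1,"slide":[0,0,0],"spin":0},{"claw":1,"slide":[0,0,0],"spin":0}]'
```

```text
time: 20.7
ee_pos: [0.4617, 0.0265, 0.1096]
eef_rot: [[-0.982, 0.187, 0.0], [0.187, 0.982, -0.001], [-0.0, -0.001, -1.0]]
contact_force: [-0.9, 0.2, -0.7]
gripper_width: 0.136
gripper_force: 30.0
time: 20.95
ee_pos: [0.4614, 0.0308, 0.1094]
eef_rot: [[-0.984, 0.18, -0.0], [0.18, 0.984, 0.0], [0.0, 0.0, -1.0]]
contact_force: [-0.2, -0.7, -1.3]
gripper_width: 0.135
gripper_force: 30.0
```

```bash
python3 -m jog '[{"claw":1,"slide":[0,0,0.03],"spin":0},{"claw":1,"slide":[0,0,0.025],"spin":0},{"claw":1,"slide":[0,0,0.007],"spin":0},{"claw":1,"slide":[0,0,0],"spin":0},{"claw":1,"slide":[0,0,0],"spin":0}]'
python3 - <<'E'
from m import *
im=get_image("scene"); save(im,"s9.png",(290,150,370,230),7)
E
```

```text
time: 21.58
ee_pos: [0.4626, 0.0299, 0.0486]
eef_rot: [[-0.983, 0.181, 0.002], [0.181, 0.983, -0.0], [-0.002, 0.0, -1.0]]
contact_force: [-0.0, 0.3, -0.9]
gripper_width: 0.134
gripper_force: 30.0
```

View pics/s9.png

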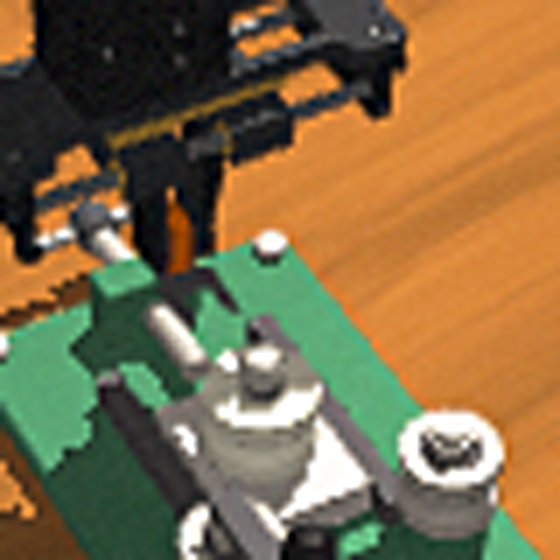

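The clip hangs level at crop (180,270), jaws facing the spindle and the tab towards the handle. Checking height, then advancing.

```bash
python3 -m jog '[{"claw":1,"slide":[-0.006,0,0],"spin":0},{"claw":1,"slide":[-0.004,0,0],"spin":0},{"claw":1,"slide":[0,0,0],"spin":0}]'
```

```text
time: 22.0
ee_pos: [0.472, 0.0277, 0.0477]
eef_rot: [[-0.983, 0.182, 0.0], [0.182, 0.983, -0.0], [-0.0, 0.0, -1.0]]
contact_force: [1.0, -0.4, -0.2]
gripper_width: 0.135
gripper_force: 30.0
```

```bash
python3 -m jog '[{"claw":1,"slide":[-0.005,0.001,0.0004],"spin":0},{"claw":1,"slide":[-0.005,0,0],"spin":0},{"claw":1,"slide":[-0.004,0,0],"spin":0},{"claw":1,"slide":[-0.004,0,0],"spin":0},{"claw":1,"slide":[0,0,0],"spin":0}]'; python3 -m jog '[{"claw":1,"slide":[-0.003,0,0],"spin":0},{"claw":1,"slide":[-0.003,0,0],"spin":0},{"claw":1,"slide":[0,0,0],"spin":0}]'
```

```text
time: 22.62
ee_pos: [0.4896, 0.0255, 0.0471]
eef_rot: [[-0.983, 0.182, 0.0], [0.182, 0.983, -0.0], [-0.0, -0.0, -1.0]]
contact_force: [0.9, 0.1, -0.8]
gripper_width: 0.136
gripper_force: 30.0
time: 23.0
ee_pos: [0.4955, 0.0245, 0.0472]
eef_rot: [[-0.983, 0.182, 0.0], [0.182, 0.983, -0.0], [-0.0, 0.0, -1.0]]
contact_force: [-0.1, 1.0, -0.5]
gripper_width: 0.135
gripper_force: 30.0
```

```bash
python3 -m jog '[{"claw":1,"slide":[-0.003,0,0],"spin":0},{"claw":1,"slide":[-0.003,0,0],"spin":0},{"claw":1,"slide":[0,0,0],"spin":0}]'; python3 -m jog '[{"claw":1,"slide":[-0.002,0,0],"spin":0},{"claw":1,"slide":[-0.002,0,0],"spin":0},{"claw":1,"slide":[0,0,0],"spin":0}]';python3 -m jog '[{"claw":1,"slide":[-0.003,0,0],"spin":0},{"claw":1,"slide":[-0.003,0,0],"spin":0},{"claw":1,"slide":[0,0,0],"spin":0}]'
```

```text
time: 23.38
ee_pos: [0.5014, 0.0234, 0.0471]
eef_rot: [[-0.983, 0.182, 0.0], [0.182, 0.983, -0.0], [-0.0, 0.0, -1.0]]
contact_force: [-0.2, -0.5, -1.5]
gripper_width: 0.129
gripper_force: 30.0
time: 23.75
ee_pos: [0.5048, 0.0232, 0.0469]
eef_rot: [[-0.983, 0.182, -0.001], [0.182, 0.983, 0.001], [0.001, 0.001, -1.0]]
contact_force: [-1.0, 3.4, -0.1]
gripper_width: 0.139
gripper_force: 30.0
time: 24.12
ee_pos: [0.5112, 0.0218, 0.0471]
eef_rot: [[-0.983, 0.182, 0.0], [0.182, 0.983, 0.0], [-0.0, 0.0, -1.0]]
contact_force: [-1.4, 4.4, 0.3]
gripper_width: 0.139
gripper_force: 30.0
```

```bash
python3 -m jog '[{"claw":1,"slide":[-0.003,0.0006,0],"spin":0},{"claw":1,"slide":[-0.002,0,0],"spin":0},{"claw":1,"slide":[0,0,0],"spin":0}]'; python3 -m jog '[{"claw":1,"slide":[-0.0015,0,0],"spin":0},{"claw":1,"slide":[-0.0015,0,0],"spin":0},{"claw":1,"slide":[0,0,0],"spin":0}]';python3 -m jog '[{"claw":1,"slide":[-0.0015,0,0],"spin":0},{"claw":1,"slide":[-0.0015,0,0],"spin":0},{"claw":1,"slide":[0,0,0],"spin":0}]'
```

```text
time: 24.5
ee_pos: [0.5162, 0.0211, 0.0472]
eef_rot: [[-0.983, 0.182, 0.0], [0.182, 0.983, -0.0], [-0.0, -0.0, -1.0]]
contact_force: [-1.1, 3.2, 0.0]
gripper_width: 0.133
gripper_force: 30.0
time: 24.88
ee_pos: [0.5192, 0.0206, 0.0472]
eef_rot: [[-0.983, 0.182, 0.0], [0.182, 0.983, -0.0], [-0.0, -0.0, -1.0]]
contact_force: [-2.1, 2.8, -0.1]
gripper_width: 0.135
gripper_force: 30.0
time: 25.25
ee_pos: [0.5222, 0.0201, 0.0472]
eef_rot: [[-0.983, 0.182, 0.0], [0.182, 0.983, -0.0], [-0.0, -0.0, -1.0]]
contact_force: [-2.3, 3.3, -0.1]
gripper_width: 0.134
gripper_force: 30.0
```

```bash
for i in 1; do python3 -m jog '[{"claw":1,"slide":[-0.0015,0.0004,0],"spin":0},{"claw":1,"slide":[-0.0015,0,0],"spin":0},{"claw":1,"slide":[0,0,0],"spin":0}]' | sed -n '2p;4p'; done; python3 -m jog '[{"claw":1,"slide":[-0.0015,0,0],"spin":0},{"claw":1,"slide":[-0.0015,0,0],"spin":0},{"claw":1,"slide":[0,0,0],"spin":0}]'| sed -n '2p;4p'; python3 -m jog '[{"claw":1,"slide":[-0.0015,0,0],"spin":0},{"claw":1,"slide":[-0.001,0,0],"spin":0},{"claw":1,"slide":[0,0,0],"spin":0}]'| sed -n '2p;4p'
```

```text
ee_pos: [0.5244, 0.0199, 0.0467]
contact_force: [-3.0, 1.4, -1.0]
ee_pos: [0.5261, 0.0196, 0.0466]
contact_force: [-6.4, 1.5, 2.2]
ee_pos: [0.5322, 0.0185, 0.0477]
contact_force: [1.0, 0.1, -0.1]
```

```bash
python3 -m jog '[{"claw":1,"slide":[0,0,0],"spin":0}]'| sed -n '2p;4p'; python3 -m jog '[{"claw":1,"slide":[-0.001,0,0],"spin":0},{"claw":1,"slide":[0,0,0],"spin":0}]'| sed -n '2p;4p'
```

```text
ee_pos: [0.5323, 0.0185, 0.048]
contact_force: [2.1, -0.4, -1.5]
ee_pos: [0.5322, 0.0186, 0.0476]
contact_force: [2.3, -0.8, -0.9]
```

```bash
python3 -m jog '[{"claw":1,"slide":[-0.001,0,0],"spin":0},{"claw":1,"slide":[0,0,0],"spin":0}]'| sed -n '2p;4p'; python3 -m jog '[{"claw":1,"slide":[-0.001,0,0],"spin":0},{"claw":1,"slide":[0,0,0],"spin":0}]'| sed -n '2p;4p'
```

```text
ee_pos: [0.5323, 0.0186, 0.0471]
contact_force: [1.6, -0.9, -0.7]
ee_pos: [0.5328, 0.0186, 0.0468]
contact_force: [-0.4, 0.3, -1.4]
```

```bash
python3 -m jog '[{"claw":1,"slide":[-0.001,0,0],"spin":0},{"claw":1,"slide":[0,0,0],"spin":0}]'| sed -n '2p;4p'; python3 -m jog '[{"claw":1,"slide":[-0.001,0,0],"spin":0},{"claw":1,"slide":[0,0,0],"spin":0}]'| sed -n '2p;4p'
python3 - <<'E'
from m import *
im=get_image("scene"); A=pts(im,im["depth"]>0); px=im["pixels"][im["depth"]>0].astype(int)
w=(px.min(1)>50)&(px.max(1)-px.min(1)<50); n=np.hypot(A[:,0]-.56,A[:,1]-.014)
q=A[w&(n<.04)&(A[:,2]>.05)&(A[:,2]<.07)]; print("roller side",len(q),fitc(q,.0247)-[.002,-.0017])
q=A[w&(n<.02)&(A[:,2]>.081)&(A[:,2]<.095)]; print("head",len(q),q.mean(0)-[.002,-.0017,0],(q.min(0)+q.max(0))/2-[.002,-.0017,0])
print("ee",observe()["ee_pos"])
save(im,"s10.png",(300,150,370,220),8)
E
```

```text
ee_pos: [0.5333, 0.0185, 0.0467]
contact_force: [-2.7, 0.7, 0.3]
ee_pos: [0.5344, 0.0183, 0.0467]
contact_force: [-3.1, 0.7, -1.5]
roller side 68 [0.5583 0.0143]
head 34 [0.5618 0.0121 0.0877] [0.5584 0.0165 0.0875]
ee [0.5345 0.0183 0.0467]
```

View pics/s10.png

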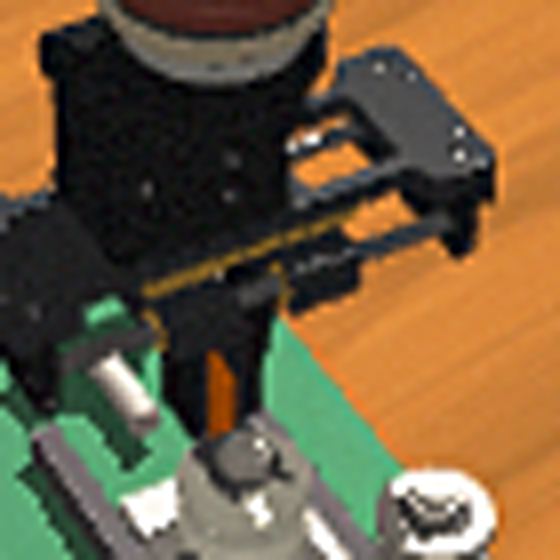

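The head at crop (245,455) is close in front of the tab and the clip has entered the groove. I'll keep pressing gently to the back stop to make sure it's fully home.

```bash
python3 -m jog '[{"claw":1,"slide":[-0.001,0,0],"spin":0},{"claw":1,"slide":[0,0,0],"spin":0}]'| sed -n '2p;4p'; python3 -m jog '[{"claw":1,"slide":[-0.001,0,0],"spin":0},{"claw":1,"slide":[0,0,0],"spin":0}]'| sed -n '2p;4p'; python3 -m jog '[{"claw":1,"slide":[-0.001,0,0],"spin":0},{"claw":1,"slide":[0,0,0],"spin":0}]'| sed -n '2p;4p'
```

```text
ee_pos: [0.5346, 0.0183, 0.0466]
contact_force: [-7.2, 1.6, 1.7]
ee_pos: [0.5346, 0.0183, 0.0466]
contact_force: [-11.1, 1.1, 5.4]
ee_pos: [0.5347, 0.0183, 0.0466]
contact_force: [-14.0, 2.2, 9.1]
```

```bash
python3 -m jog '[{"claw":1,"slide":[-0.001,0,0],"spin":0},{"claw":1,"slide":[0,0,0],"spin":0}]'| sed -n '2p;4p'; python3 -m jog '[{"claw":1,"slide":[0.0015,0,0],"spin":0},{"claw":1,"slide":[0.0015,0,0],"spin":0},{"claw":1,"slide":[0.001,0,0],"spin":0},{"claw":1,"slide":[0,0,0],"spin":0}]'| sed -n '2p;4p'
```

```text
ee_pos: [0.5347, 0.0183, 0.0466]
contact_force: [-18.1, 2.6, 10.8]
ee_pos: [0.5345, 0.0183, 0.0468]
contact_force: [-4.6, 1.1, -0.6]
```

```bash
python3 -m jog '[{"claw":1,"slide":[0.0007,0,0],"spin":0},{"claw":0.6,"slide":[0,0,0],"spin":0},{"claw":0.6,"slide":[0,0,0],"spin":0},{"claw":0.6,"slide":[0,0,0],"spin":0},{"claw":0.6,"slide":[0,0,0],"spin":0},{"claw":0.6,"slide":[0,0,-0.02],"spin":0},{"claw":0.6,"slide":[0,0,-0.045],"spin":0},{"claw":0.6,"slide":[0.04,0,-0.03],"spin":0},{"claw":0.6,"slide":[0.05,0,0],"spin":0},{"claw":0.6,"slide":[0,0,0],"spin":0}]'
python3 - <<'E'
from m import *
im=get_image("scene"); A=pts(im,im["depth"]>0); px=im["pixels"][im["depth"]>0].astype(int)
R,G,B=px.T; n=np.hypot(A[:,0]-.534,A[:,1]-.0183); b=np.array([.002,-.0017,0])
o=(n<.04)&(R>130)&(B<80)&(G<R*.62)&(A[:,2]>.06); q=A[o]-b; print("tab",o.sum(),q.min(0),q.max(0)); t=q[q[:,2]>.102]; print("tabtop",t.mean(0))
n=np.hypot(A[:,0]-.56,A[:,1]-.0135); w=(px.min(1)>50)&(px.max(1)-px.min(1)<50)
q=A[w&(n<.02)&(A[:,2]>.0875)]-b; print("spindle top",len(q),q.mean(0),q.max(0)[2])
q=A[w&(n<.035)&(A[:,2]>.045)&(A[:,2]<.07)]-b; print("roller",fitc(q,.0247))
save(im,"s11.png",(300,150,370,220),8)
E
```

```text
time: 30.55
ee_pos: [0.4432, 0.0353, 0.1417]
eef_rot: [[-0.983, 0.181, -0.001], [0.181, 0.983, 0.0], [0.001, 0.0, -1.0]]
contact_force: [-0.3, -0.0, -0.3]
gripper_width: 0.404
gripper_force: 0.0
tab 34 [0.5253 0.0119 0.0796] [0.5441 0.023  0.1088]
tabtop [0.5339 0.0181 0.1051]
spindle top 20 [0.5618 0.0128 0.0898] 0.09337826516770575
roller [0.5583 0.0143]
```

View pics/s11.png

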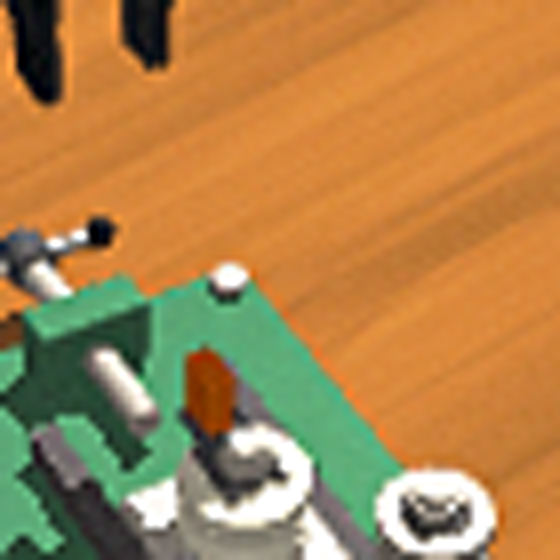

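The orange tab stands upright at crop (210,390), pointing at the handle, with the clip under the spindle head at (250,460). The measured tab-to-spindle distance of about 28 mm matches the 27.5 mm expected when home, and the push rose to 18 N with no further movement. Handing in.

```bash
python3 -c "
from rig import *
print(sign_off())"
```

```text
the job is handed in; nothing more can be done
None
```

The job is handed in at about 31 s; no verdict came back. By my measurements the white roller is down on its seat, the clip is fully home in the groove (peak push about 18 N) with its tab towards the screw handle, and I saw nothing else on the bench disturbed, though I didn't measure it at the end.

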